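Feel for the clear well of a dry block, seat the vial and swing the hold-down bar shut

ROBOT

A 7-joint arm with a two-finger parallel gripper is mounted at the origin on the work surface; the furniture and walls round the work are solid. World frame = base frame: x ahead of the robot, y to its left, z up, the work surface at z = 0. Lengths are in m, angles in rad, forces in N, time in s.
With the tool pointing down it reaches from about 0.35 to 0.9 m from the base axis. Payload 8.1 kg.
Tool frame: the origin (TCP) lies at the very end of the fingers, on their centre line; the grasp point (between the pads) lies 19 mm behind it; z points along the fingers, y is the direction in which the jaws open and shut (so a half turn about z gives the same grasp; the last joint's range is limited). The gripper opens to 92 mm and grips with 3 to 60 N. Pads are 19 mm wide; open, the fingers measure 130 mm over their backs; the gripper's body (75 mm by 190 mm) begins 47 mm behind the grasp point.
Start: joints at [1.199, 0.434, 0.025, 1.573, -0.012, 1.134, -0.075], TCP at [0.166, -0.603, 0.227] pointing down, gripper open.
Joint ranges: [-2.62, 2.62], [-0.44, 2.09], [-1.27, 1.32], [0.08, 2.57], [-1.32, 4.46], [0.12, 2], [-2.74, 2.74]. Speed limits (rad/s): [2.22, 2.22, 3.01, 3.01, 3.14, 3.14, 3.14].

INTERFACE

Orientations are given as a rotation vector (axis times angle).
In Python, from cell import observe, get_image, sign_off gives the robot as it stands.
- The arm moves only by the tool arm_command, never from a script. Its argument "deltas" is a list of rows, each an object with "xyz": the shift along the tool's x, y, z in cm, a list of three; "turn": the turn about the tool's z in degrees; "jaw": the closure in counts, from 0 (fully open) to 255 (shut). A call has 1 to 5 rows; each row is the pose to reach, as a shift and turn from the pose measured when the call began, along the tool's axes at that moment; what a row does not reach only later rows make up. A row lasts 1/12 s, in which the tool goes at most 41.7 mm and 7.16 degrees, less where a joint would pass 70% of its speed; a pose out of reach is approached as far as the arm can. A call with a gripper value outside its range is refused whole. The fingers move at their own pace and stop on an object; "force" is the grip in N (left out, the last holds). Time passes only in rows, so rows that repeat a pose let the fingers close. It gives the time, the measured TCP pose, the force and the opening at its end, in the units of the state.
- observe(): the state, without advancing time (a new reading comes with each control period).
- get_image(name): name is "scene" or "top"; returns a dict with "frame" (400x640x3 uint8, red, green, blue), "depth" (400x640 float32, m along the optical axis (not along the pixel's ray), 0 where there is no reading), "camera_matrix" (3x3 intrinsics, pixels), "distortion" ([k1, k2, p1, p2, k3] as OpenCV has them; the pictures are not rectified), "cam_to_world" (4x4, takes a point from camera to world coordinates). Camera axes: x right, y up, looking along -z (the intrinsics and any distortion apply to the point x, -y, -z); pixel columns grow to the right and rows downward; lengths in m; the calibration is good to about 2 mm. A picture is of the moment at which its call begins.
- sign_off(): hands the job in, once; it reports no verdict.
The state is a dict: "clock": time; "joints": joint angles; "dq": joint speeds; "joint_efforts": joint torques, N m; "position": TCP position; "ee_rot": TCP orientation; "force": force on the tool from outside, world axes, zero at the start; "ft_torque": the same for the moment, N m; "width": opening from 0.0 (shut) to 1.0 (fully open).
Only numpy, scipy, OpenCV 4.12 (cv2) and the standard library are available. Lean on these libraries where they do the work, as an engineer would, in place of code of your own. Each camera call takes 0.05 s, during which the arm holds its last target.

TASK

Load the tall white vial with the black cap into the dry block: two of its three wells still have a dark spacer disc lying at the bottom from the last run, so feel gently for the one well that lets the vial down fully home, without pressing hard on the block or knocking it. Leave the vial there and swing the hold-down bar fully shut over the wells; do not disturb the other things on the bench.

Things in the scene. Friction and masses are not known exactly. Their poses are not given: they have to be found in the camera images.
- dry_block: Fixed to the bench: grey housing (218 x 100 x 20 mm) under a dark metal block 204 mm long (own x), 68 mm wide (own y), flat top 60 mm above the bench. Origin: centre of the underside, on the bench; z up. Wells at own x = -62, -14, +34 mm, y = 0. Load it gently: 30 N on the block through the vial is too hard; 5 N is plenty to feel a floor, arriving slowly.
- well_1 (a point): Centre of the mouth of the first well, level with the block's top, at the end away from the bar's post. All three wells are round, 38 mm in diameter, 34 mm deep (bare floor 26 mm above the bench), with a 3 mm chamfer at the mouth.
- well_2 (a point): Centre of the mouth of the middle well. In two of the three wells, different ones each time, a flat dark metal spacer disc (35 mm across, 7 mm thick) lies on the floor; it stays there. The third well is bare.
- well_3 (a point): Centre of the mouth of the third well, next to the bar's post. A vial in the bare well stands 7 mm lower than in a well with a spacer.
- vial_mid (a point): Centre, half-way up, of the vial to load: white with a black cap, 36 mm in diameter, 78 mm tall (cap 27 mm wide, the top 16 mm), about 45 to 80 g, z along its axis. It starts upright on the bench, this point 39 mm up. Fully home in the bare well the point is 65 mm above the bench and 44 mm of the vial stand out of the block; on a spacer it stops at 72 mm.
- bar (a joint): Angle of the hold-down bar about its post, rad: 0 is shut, against its stop, the bar lying along the block's own -x over all wells; it grows, to 1.5, as the bar swings out to own -y. Starts at 1.05 to 1.3. Light friction (0.5 N at the knob); it stays where it is left. Shut, its underside is 4 mm above the cap of a vial fully home; a vial on a spacer blocks it.
- bar_pivot (a point): Point on the axis of the bar's upright post, at the height of the bar's underside, 108 mm above the bench; own x = +88 mm, y = 0 on the dry block. The hub's top is 120 mm above the bench.
- bar_knob (a point): Middle of the upright black knob (16 mm in diameter, 22 mm high) on the free end of the bar, 195 mm from the post's axis; this point is 129 mm above the bench, the knob's top 140 mm. The bar is a flat steel strip 13 mm wide, 6 mm thick, upper face 114 mm above the bench.
- small_vial: A shorter white vial with a white cap, 35 mm in diameter and 66 mm tall, standing loose on the bench; not to be used. Origin: centre of its foot.
- beaker: Glass beaker, 70 mm wide, 82 mm tall, standing loose. Origin: centre of its foot.
- weighing_bottle: Small lidded glass weighing bottle, 36 mm wide, 52 mm tall, standing loose. Origin: centre of its foot.

How it is judged:
By the outcome, as a careful person would: the job done as asked, in the order asked, and still so for the second after the job is handed in, with the robot touching nothing.
It also fails if it takes over 72 s, if anything falls off the work surface, if the arm or the gripper's body presses on something with over 40 N, if the wrist force passes 120 N, or if a joint passes its speed limit or range.

## Working session

There is one attempt and no reset: what is moved stays moved. The work goes in short steps, Python scripts to look and compute and a tool call to move; the robot and the scene stay as the last step left them, time stands still between calls to the robot, and variables do not carry over. Pictures are saved under pics/ and viewed, and the job is handed in when it is done.

Besides the shell and the picture viewer there is one more tool, called after "Request:" as name(argument=value, ...), one argument or row to a line, values as JSON. arm_command: Moves the arm, as the interface text tells. Its arguments: {"type":"object","properties":{"deltas":{"type":"array","items":{"type":"object","properties":{"xyz":{"type":"array","items":{"type":"number"}},"turn":{"type":"number"},"jaw":{"type":"number"}}}},"force":{"type":"number"}},"required":["deltas"]}

```bash
mkdir -p pics; ls
cat > h.py <<'E'
import numpy as np, cv2, pickle
from cell import observe, get_image
def grab(tag):
    out={}
    for n in ("scene","top"):
        d=get_image(n); out[n]=d
        cv2.imwrite(f"pics/{tag}_{n}.png",d["frame"][:,:,::-1])
    pickle.dump(out,open(f"{tag}.pkl","wb")); return out
def cloud(d):
    K=d["camera_matrix"];h,w=d["depth"].shape
    u,v=np.meshgrid(np.arange(w),np.arange(h))
    p=cv2.undistortPoints(np.stack([u,v],-1).reshape(-1,1,2).astype(np.float64),K,np.array(d["distortion"])).reshape(h,w,2)
    z=d["depth"];P=np.stack([p[...,0]*z,-p[...,1]*z,-z,np.ones_like(z)],-1)
    return (P@np.array(d["cam_to_world"]).T)[...,:3]
E
python3 - <<'E'
from h import *
o=grab("a")
for n in o: print(n,o[n]["camera_matrix"],o[n]["distortion"],np.round(o[n]["cam_to_world"],3))
print(observe())
E
```

```text
pics
scene [[388.89326012   0.         320.15087756]
 [  0.         388.89326012 199.47108801]
 [  0.           0.           1.        ]] [-0.04951073  0.          0.          0.          0.        ] [[ 0.88   0.35  -0.322  0.239]
 [-0.475  0.649 -0.594 -0.49 ]
 [ 0.001  0.676  0.737  0.795]
 [ 0.     0.     0.     1.   ]]
top [[416.79907747   0.         321.58499377]
 [  0.         416.79907747 204.62257423]
 [  0.           0.           1.        ]] [-0.08425459  0.          0.          0.          0.        ] [[ 0.006  0.988 -0.153  0.371]
 [-1.     0.004 -0.013  0.066]
 [-0.013  0.153  0.988  1.279]
 [ 0.     0.     0.     1.   ]]
{'clock': 0.1, 'joints': array([ 1.19937959,  0.43521869,  0.02497624,  1.57399936, -0.01159808,
        1.13399758, -0.07511823]), 'dq': array([ 1.58829262e-05, -2.33365458e-03, -2.02070344e-03, -2.22691929e-03,
        1.00293277e-04, -5.05566070e-04, -1.51675226e-03]), 'joint_efforts': array([ 3.55685013e-03, -6.69127464e+01,  9.88464430e-01, -3.15149403e+01,
       -6.04372378e-02,  3.74256622e-02,  1.54255480e-05]), 'position': array([ 0.16581915, -0.60212621,  0.22598547]), 'ee_rot': array([-3.11184993e+00, -4.20654428e-01,  5.24659935e-04]), 'force': array([-0.2261261 , -0.29855652,  0.1767015 ]), 'ft_torque': array([-0.03953591, -0.01425846, -0.05320979]), 'width': 0.9997555689661491}
```

View pics/a_scene.png

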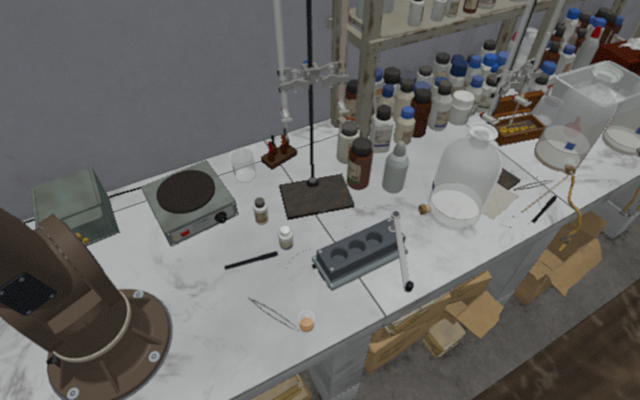

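View pics/a_top.png

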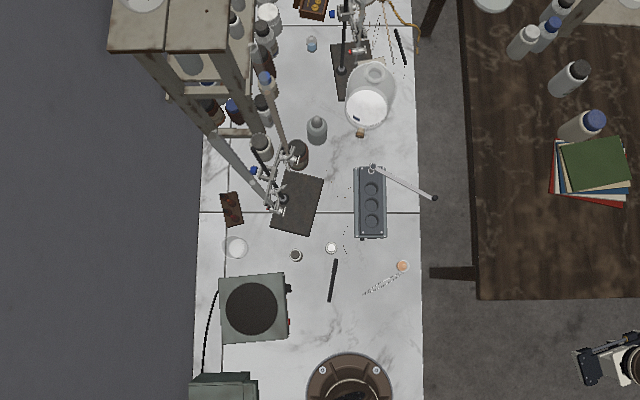

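The scene picture shows the black-capped vial at about (260,208), the white-capped one at (285,237), the block at (360,250) and the bar knob at (408,286). In the top picture those are at (295,255), (331,248), (370,203) and (434,198).

Run:
```python
from h import *
o=pickle.load(open("a.pkl","rb"))
for n,b in (("scene",(200,180,440,310)),("top",(220,140,450,300))):
    f=o[n]["frame"][b[1]:b[3],b[0]:b[2],::-1]
    f=cv2.resize(f,None,fx=3.3,fy=3.3,interpolation=cv2.INTER_CUBIC)
    cv2.imwrite(f"pics/a_{n}_z.png",f)
    C=cloud(o[n])
    # clusters above bench
    pts={"scene":[(260,202),(260,212),(285,231),(285,240),(340,254),(362,244),(384,236),(408,286),(396,216),(400,250),(243,165),(306,322)],
         "top":[(295,254),(331,247),(371,188),(371,204),(371,220),(434,198),(373,168),(400,182),(236,247),(402,266)]}[n]
    for u,v in pts: print(n,(u,v),np.round(C[v,u],4))
# region clouds
for n in o:
    C=cloud(o[n]);z=C[...,2]
    m=(z>0.055)&(z<0.066)&(C[...,0]>0.4)&(C[...,0]<0.85)&(C[...,1]<0.1)&(C[...,1]>-0.25)
    print(n,m.sum(),C[m].min(0),C[m].max(0))
```

```text
scene (260, 202) [0.4168 0.1519 0.0776]
scene (260, 212) [0.4103 0.1437 0.0514]
scene (285, 231) [0.4361 0.0474 0.0669]
scene (285, 240) [0.4306 0.0389 0.045 ]
scene (340, 254) [ 0.531  -0.0505  0.0316]
scene (362, 244) [ 0.5838 -0.0615  0.0503]
scene (384, 236) [ 0.637  -0.0729  0.0612]
scene (408, 286) [ 0.5671 -0.2378  0.1389]
scene (396, 216) [ 0.6629 -0.0711  0.118 ]
scene (400, 250) [ 0.6182 -0.149   0.112 ]
scene (243, 165) [0.4302 0.3095 0.0695]
scene (306, 322) [ 0.3809 -0.1689  0.0431]
top (295, 254) [0.4134 0.1576 0.0766]
top (331, 247) [0.4347 0.0541 0.0653]
top (371, 188) [ 0.6159 -0.0675  0.033 ]
top (371, 204) [ 0.5676 -0.0676  0.0266]
top (371, 220) [ 0.518  -0.0664  0.0322]
top (434, 198) [ 0.5673 -0.2313  0.1404]
top (373, 168) [ 0.6568 -0.0647  0.1207]
top (400, 182) [ 0.6182 -0.1424  0.112 ]
top (236, 247) [0.4359 0.345  0.0036]
top (402, 266) [ 0.3808 -0.1555  0.0412]
scene 1832 [ 0.42577917 -0.1206376   0.05501548] [0.8496958  0.09947287 0.06597771]
top 1203 [ 0.42329902 -0.11358885  0.05502182] [0.84982327 0.09440553 0.06598455]
```

View pics/a_scene_z.png

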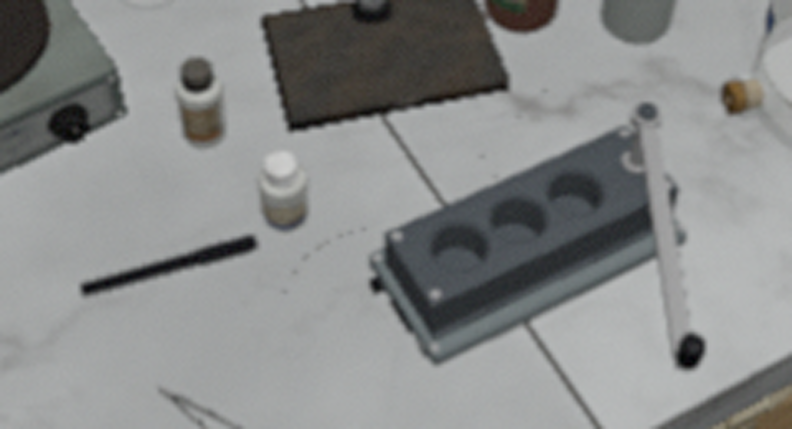

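View pics/a_top_z.png

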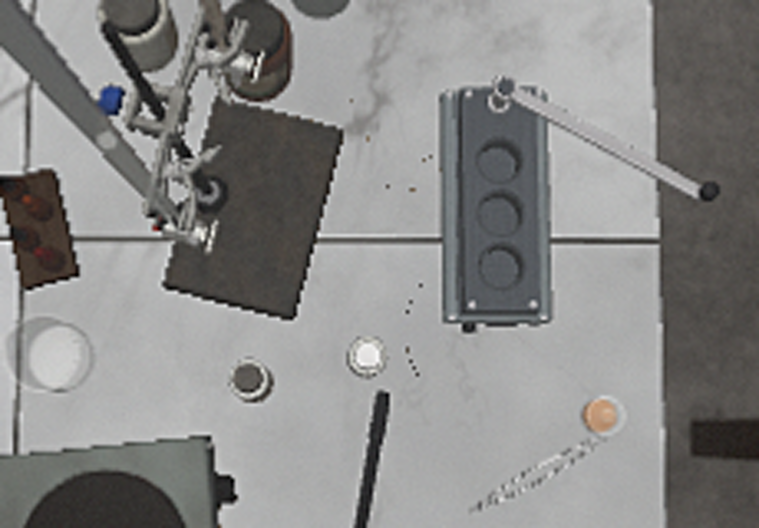

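```bash
cat >> h.py <<'E'
def rect(d,z,x0,x1,y0,y1,s=0.0005):
    # image rows: x decreasing down ; cols: y decreasing right
    xs=np.arange(x1,x0,-s);ys=np.arange(y1,y0,-s)
    X,Y=np.meshgrid(xs,ys,indexing="ij")
    P=np.stack([X,Y,np.full_like(X,z),np.ones_like(X)],-1)
    c=(P@np.linalg.inv(np.array(d["cam_to_world"])).T)[...,:3].reshape(-1,3)
    c=c*np.array([1,-1,-1])
    q,_=cv2.projectPoints(c,np.zeros(3),np.zeros(3),d["camera_matrix"],np.array(d["distortion"]))
    q=q.reshape(X.shape+(2,)).astype(np.float32)
    return cv2.remap(d["frame"],q[...,0],q[...,1],cv2.INTER_CUBIC)
E
python3 - <<'E'
from h import *
o=pickle.load(open("a.pkl","rb"))
im=[]
for n in ("scene","top"):
    r=rect(o[n],0.060,0.44,0.70,-0.13,0.0); im.append(r)
cv2.imwrite("pics/a_rect.png",np.hstack(im)[:,:,::-1])
im=[]
for n in ("scene","top"):
    r=rect(o[n],0.078,0.37,0.47,0.02,0.20); im.append(r)
cv2.imwrite("pics/a_rectv.png",np.hstack(im)[:,:,::-1])
# depth: block top rect, floors
for n in ("scene","top"):
    C=cloud(o[n]);x,y,z=C[...,0],C[...,1],C[...,2]
    m=(z>0.056)&(z<0.064)&(x>0.42)&(x<0.75)&(y<0.0)&(y>-0.14)
    m=cv2.morphologyEx(m.astype(np.uint8),cv2.MORPH_OPEN,np.ones((2,2)))>0
    print(n,m.sum(),np.median(z[m]),cv2.minAreaRect(C[m][:,:2].astype(np.float32)))
    for nm,zz,hh in (("hub",0.12,0.003),("knob",0.14,0.004)):
        m=(abs(z-zz)<hh)&(x>0.5)&(x<0.72)&(y<-0.03)&(y>-0.28); print(nm,m.sum(),C[m].mean(0),C[m].min(0),C[m].max(0))
    m=(abs(z-0.114)<0.004)&(x>0.5)&(x<0.72)&(y<-0.03)&(y>-0.28); print("bar",m.sum(),cv2.fitLine(C[m][:,:2].astype(np.float32),cv2.DIST_HUBER,0,.001,.001).ravel())
    for nm,cx,cy,zt in (("vial",0.414,0.155,0.078),("sm",0.435,0.05,0.066)):
        m=(np.hypot(x-cx,y-cy)<0.03)&(z>0.02); print(nm,m.sum(),np.percentile(z[m],98)); m&=(z>zt-0.005); print(C[m].mean(0),C[m].min(0),C[m].max(0))
C=cloud(o["top"])
for v in (188,204,220): 
    w=C[v-2:v+3,369:374]; print(np.round(w[...,2],3))
E
```

```text
scene 1510 0.05952365067711418 ((0.4171535074710846, -0.21196556091308594), (0.6343370676040649, 0.18029581010341644), 41.51381301879883)
hub 36 [ 0.64387154 -0.10506523  0.11959248] [ 0.56472558 -0.24175544  0.11700734] [ 0.67428429 -0.05752171  0.12271961]
knob 50 [ 0.57123102 -0.23633977  0.13898858] [ 0.56436086 -0.24245224  0.13600446] [ 0.5786703  -0.22835134  0.14230118]
bar 437 [ 0.48578987  0.87407565  0.6197063  -0.1474343 ]
vial 284 0.07998977954608423
[0.41705469 0.15745636 0.07690951] [0.40530703 0.1451747  0.07300153] [0.42906622 0.17066394 0.08114218]
sm 247 0.06657789091744229
[0.43732649 0.05212159 0.06486637] [0.42577917 0.04063924 0.06117313] [0.44870968 0.06424831 0.06803949]
top 944 0.059804359502130366 ((0.5048537850379944, -0.047394342720508575), (0.12808039784431458, 0.3254787027835846), 71.21878051757812)
hub 55 [ 0.63337815 -0.11810766  0.1190129 ] [ 0.56552052 -0.22849278  0.11707124] [ 0.67229928 -0.05366672  0.12290885]
knob 22 [ 0.56993611 -0.23356038  0.14023149] [ 0.56449718 -0.24067599  0.13692974] [ 0.57597405 -0.22635184  0.14315149]
bar 293 [ 0.4803949   0.8770523   0.62680286 -0.13063492]
vial 135 0.08162047891124306
[0.41346901 0.1587801  0.07729325] [0.40196559 0.14874056 0.07333493] [0.42494716 0.16905393 0.08242558]
sm 113 0.06992632083361423
[0.43355667 0.05364583 0.06619577] [0.42298182 0.04242673 0.06113407] [0.44347156 0.0656815  0.07141784]
[[0.031 0.036 0.036 0.032 0.033]
 [0.032 0.034 0.036 0.038 0.03 ]
 [0.031 0.034 0.033 0.035 0.033]
 [0.031 0.03  0.036 0.037 0.032]
 [0.032 0.036 0.034 0.032 0.033]]
[[0.026 0.028 0.028 0.025 0.031]
 [0.03  0.022 0.028 0.029 0.026]
 [0.026 0.025 0.027 0.022 0.026]
 [0.029 0.025 0.029 0.028 0.027]
 [0.026 0.025 0.027 0.028 0.03 ]]
[[0.034 0.031 0.036 0.031 0.032]
 [0.033 0.032 0.031 0.031 0.032]
 [0.035 0.035 0.032 0.035 0.03 ]
 [0.035 0.031 0.035 0.033 0.036]
 [0.034 0.033 0.027 0.034 0.032]]
```

View pics/a_rect.png

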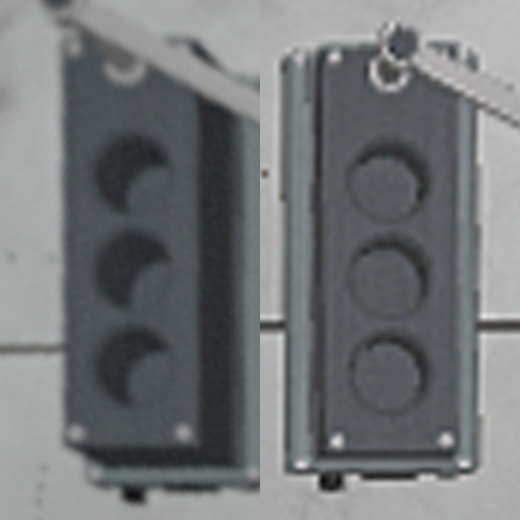

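View pics/a_rectv.png

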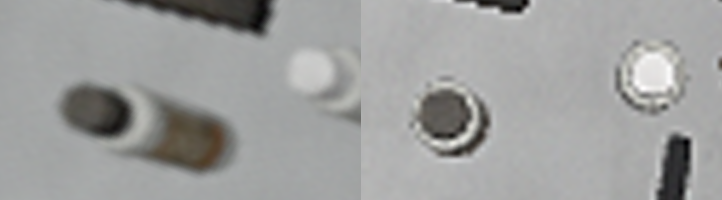

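```bash
cat >> h.py <<'E'
from scipy.spatial.transform import Rotation as Rn
def go(x,y,z,yaw=0.0):
    """deltas in tool cm/deg to reach world TCP, tool x at yaw"""
    s=observe();R=Rn.from_rotvec(s["ee_rot"]).as_matrix()
    d=R.T@(np.array([x,y,z])-s["position"])*100
    t=np.array([np.cos(yaw),np.sin(yaw),0]);a=R.T@t
    print("clock %.2f"%s["clock"],"pos",np.round(s["position"],4),"delta cm",np.round(d,2),"turn",round(np.degrees(np.arctan2(a[1],a[0])),2),"tilt",np.round(R[:,2],3),"F",np.round(s["force"],2),"w",round(s["width"],3))
E
python3 - <<'E'
from h import *
o=pickle.load(open("a.pkl","rb"))
C=cloud(o["scene"]).reshape(-1,3);C=np.vstack([C,cloud(o["top"]).reshape(-1,3)])
H=np.zeros((12,14))
for x,y,z in C:
    i=int((x-0.2)//0.05);j=int((y+0.3)//0.05)
    if 0<=i<12 and 0<=j<14: H[i,j]=max(H[i,j],z)
print("rows x 0.2.. ; cols y -0.3..");print(np.round(H*100).astype(int))
for p in ((0.166,-0.603,0.26),(0.40,-0.35,0.26),(0.415,0.0,0.22),(0.415,0.158,0.2)): go(*p)
E
```

```text
rows x 0.2.. ; cols y -0.3..
[[  0   1   1   1   1   1   1   1   1   8   9   9   9   8]
 [  0   1   1   1   1   1   1   2   1   8   9   9   9   9]
 [  0   1   1   1   1   1   2   2   1   8   9   9   9   8]
 [  0   1   6   5   1   1   2 128   6   7   8   7   7   1]
 [  0   1   4   4   1   1   7   7   8   8   1   1   9   9]
 [  0   1   1   6   7   7   5   5   3  28   2   1   9   8]
 [  0   1   1   6   7   7   1   1   3  85  39   1   9   9]
 [  0  15  12   6   7   7   1   3  37  56  56   1   8  10]
 [  0   1  12  12  12   7   1   3  52  81  38   1   2   5]
 [  0   1   1  12  12   7   1   2  35  80   2   1   0   1]
 [  0   1   1   1   1   1   1   1  15  16  63  63  63  63]
 [  0   1   1   1   5   6   1  17  17   1  63  63  63  63]]
clock 0.10 pos [ 0.1658 -0.6021  0.226 ] delta cm [-0.01  0.08 -3.4 ] turn 15.4 tilt [-0.001  0.001 -1.   ] F [-0.23 -0.3   0.18] w 1.0
clock 0.10 pos [ 0.1658 -0.6021  0.226 ] delta cm [ 29.27 -18.1   -3.38] turn 15.4 tilt [-0.001  0.001 -1.   ] F [-0.23 -0.3   0.18] w 1.0
clock 0.10 pos [ 0.1658 -0.6021  0.226 ] delta cm [ 40.01 -51.43   0.67] turn 15.4 tilt [-0.001  0.001 -1.   ] F [-0.23 -0.3   0.18] w 1.0
clock 0.10 pos [ 0.1658 -0.6021  0.226 ] delta cm [ 44.21 -66.66   2.69] turn 15.4 tilt [-0.001  0.001 -1.   ] F [-0.23 -0.3   0.18] w 1.0
```

Run:
```python
from h import *
o=pickle.load(open("a.pkl","rb"))
for n in o:
    C=cloud(o[n]).reshape(-1,3)
    m=(C[:,0]>0.36)&(C[:,0]<0.62)&(C[:,1]>0.0)&(C[:,1]<0.3)&(C[:,2]>0.09)
    P=C[m];print(n,len(P))
    for zl in np.arange(0.09,0.9,0.06):
        q=P[(P[:,2]>zl)&(P[:,2]<zl+.06)]
        if len(q):print(round(zl,2),len(q),"x",np.round(q[:,0].min(),3),np.round(np.median(q[:,0]),3),"y",np.round(q[:,1].min(),3),np.round(q[:,1].max(),3))
C=cloud(o["scene"]);
m=(C[...,0]>0.36)&(C[...,0]<0.50)&(C[...,1]>0.0)&(C[...,1]<0.3)&(C[...,2]>0.09)
print(np.argwhere(m)[:20])
```

```text
scene 2498
0.09 70 x 0.583 0.586 y 0.193 0.206
0.15 76 x 0.517 0.587 y 0.19 0.203
0.21 139 x 0.516 0.585 y 0.188 0.205
0.27 289 x 0.502 0.52 y 0.166 0.214
0.33 1056 x 0.505 0.569 y 0.147 0.242
0.39 349 x 0.511 0.522 y 0.182 0.206
0.45 410 x 0.511 0.522 y 0.182 0.205
0.51 109 x 0.511 0.517 y 0.183 0.202
top 2922
0.09 16 x 0.579 0.581 y 0.196 0.206
0.15 5 x 0.58 0.582 y 0.196 0.205
0.21 22 x 0.511 0.581 y 0.192 0.205
0.27 80 x 0.498 0.51 y 0.168 0.213
0.33 687 x 0.501 0.575 y 0.15 0.242
0.39 75 x 0.509 0.516 y 0.184 0.203
0.45 85 x 0.509 0.515 y 0.185 0.203
0.51 126 x 0.509 0.521 y 0.185 0.205
0.57 89 x 0.509 0.511 y 0.186 0.196
0.63 112 x 0.509 0.511 y 0.186 0.197
0.69 151 x 0.51 0.512 y 0.186 0.198
0.75 216 x 0.51 0.512 y 0.186 0.198
0.81 250 x 0.509 0.514 y 0.187 0.198
[]
```

Request:
arm_command(
  deltas=[
    {"xyz": [3, -1.8, -1], "turn": 4, "jaw": 60},
    {"xyz": [6, -3.7, -2], "turn": 8, "jaw": 60},
    {"xyz": [9, -5.6, -2.5], "turn": 12, "jaw": 60},
    {"xyz": [12, -7.4, -3], "turn": 15.4, "jaw": 60},
    {"xyz": [15, -9.3, -3], "turn": 15.4, "jaw": 60},
  ],
  force=7,
)

```text
clock: 0.52
position: [0.2868, -0.4717, 0.2569]
ee_rot: [-3.141, 0.007, -0.0]
force: [0.3, -0.8, 0.1]
width: 0.772
```

```bash
python3 -c "
from h import *
go(0.40,-0.35,0.24);go(0.41,0,0.2);go(0.413,0.158,0.15)"
```

```text
clock 0.52 pos [ 0.2868 -0.4717  0.2569] delta cm [ 11.27 -12.21   1.7 ] turn -0.24 tilt [ 0.  0. -1.] F [ 0.31 -0.76  0.06] w 0.772
clock 0.52 pos [ 0.2868 -0.4717  0.2569] delta cm [ 12.12 -47.22   5.71] turn -0.24 tilt [ 0.  0. -1.] F [ 0.31 -0.76  0.06] w 0.772
clock 0.52 pos [ 0.2868 -0.4717  0.2569] delta cm [ 12.35 -63.01  10.72] turn -0.24 tilt [ 0.  0. -1.] F [ 0.31 -0.76  0.06] w 0.772
```

Request:
arm_command(
  deltas=[
    {"xyz": [2.3, -2.6, 0.3], "turn": 0, "jaw": 60},
    {"xyz": [4.6, -5.2, 0.6], "turn": 0, "jaw": 60},
    {"xyz": [6.9, -7.8, 0.9], "turn": 0, "jaw": 60},
    {"xyz": [9.2, -10.4, 1.2], "turn": 0, "jaw": 60},
    {"xyz": [11.5, -13, 1.5], "turn": 0, "jaw": 60},
  ],
)

```text
clock: 0.93
position: [0.403, -0.3406, 0.2417]
ee_rot: [-3.141, 0.007, 0.0]
force: [0.1, -0.8, 0.2]
width: 0.763
```

Request:
arm_command(
  deltas=[
    {"xyz": [0.2, -3.5, 0], "turn": 0, "jaw": 60},
    {"xyz": [0.4, -7, 0], "turn": 0, "jaw": 60},
    {"xyz": [0.6, -10.5, 0], "turn": 0, "jaw": 60},
    {"xyz": [0.8, -14, 0], "turn": 0, "jaw": 60},
    {"xyz": [1, -17.5, 0], "turn": 0, "jaw": 60},
  ],
)

```text
clock: 1.35
position: [0.4133, -0.1639, 0.2415]
ee_rot: [-3.141, 0.007, 0.001]
force: [0.9, -0.6, 0.3]
width: 0.762
```

Request:
arm_command(
  deltas=[
    {"xyz": [0, -3.5, 0.7], "turn": 0, "jaw": 60},
    {"xyz": [0, -7, 1.4], "turn": 0, "jaw": 60},
    {"xyz": [0, -10.5, 2.1], "turn": 0, "jaw": 60},
    {"xyz": [0, -14, 2.8], "turn": 0, "jaw": 60},
    {"xyz": [0, -17.5, 3.5], "turn": 0, "jaw": 60},
  ],
)

```text
clock: 1.77
position: [0.4135, 0.0126, 0.2064]
ee_rot: [-3.141, 0.007, 0.001]
force: [1.4, 0.7, -1.0]
width: 0.764
```

```bash
python3 -c "
from h import *
go(0.413,0.158,0.14);print(observe()['joints'])"
```

```text
clock 1.77 pos [0.4135 0.0126 0.2064] delta cm [ -0.11 -14.53   6.64] turn -0.26 tilt [-0.001  0.    -1.   ] F [ 1.36  0.69 -1.  ] w 0.764
[ 0.16108385  0.13809355 -0.3537149   2.05719096  0.05771081  0.95606075
 -1.79819127]
```

Request:
arm_command(
  deltas=[
    {"xyz": [0.1, -3.5, 0.4], "turn": 0, "jaw": 60},
    {"xyz": [0.1, -7, 0.9], "turn": 0, "jaw": 60},
    {"xyz": [0.1, -10.5, 1.9], "turn": 0, "jaw": 60},
    {"xyz": [0.1, -13.5, 4], "turn": 0, "jaw": 60},
    {"xyz": [0.1, -14.5, 7.5], "turn": 0, "jaw": 60},
  ],
)

```text
clock: 2.18
position: [0.4168, 0.1637, 0.1331]
ee_rot: [-3.136, 0.0, -0.008]
force: [1.3, 0.3, -1.0]
width: 0.765
```

```bash
python3 -c "
from h import *
o=grab('b')
go(0.415,0.158,0.04)
ims=[]
for n in o:
    b={'scene':(190,100,350,270),'top':(220,180,380,350)}[n]
    ims.append(cv2.resize(o[n]['frame'][b[1]:b[3],b[0]:b[2]],None,fx=2.5,fy=2.5,interpolation=cv2.INTER_CUBIC))
cv2.imwrite('pics/b.png',np.hstack(ims)[:,:,::-1])
"
```

```text
clock 2.28 pos [0.4121 0.1588 0.1277] delta cm [0.35 0.07 8.77] turn -0.01 tilt [-0.007 -0.001 -1.   ] F [-1.06 -0.99 -0.01] w 0.767
```

View pics/b.png

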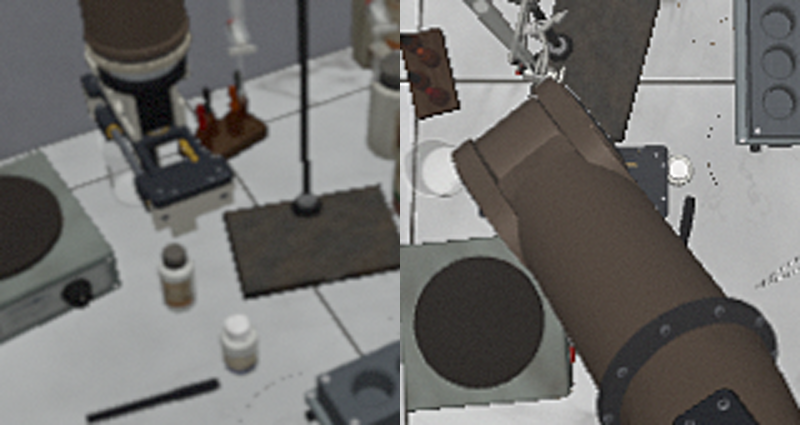

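```bash
python3 -c "
from h import *
o=pickle.load(open('b.pkl','rb'))
s=observe();R=Rn.from_rotvec(s['ee_rot']).as_matrix()
for n in o:
    d=o[n]
    for off in ([0,0,0],[0,.035,0],[0,-.035,0],[0,0,-.066]):
        p=s['position']+R@np.array(off)
        c=(np.linalg.inv(d['cam_to_world'])@np.append(p,1))[:3]*[1,-1,-1]
        q,_=cv2.projectPoints(c.reshape(1,3),np.zeros(3),np.zeros(3),d['camera_matrix'],np.array(d['distortion']));print(n,off,q.ravel())
C=cloud(o['top'])
for z0 in np.arange(.1,.8,.1):
    z=C[...,2];m=(z>z0)&(z<z0+.1);m[:,:190]=0
    # crop arm in top: vial neighbourhood
    m&=(C[...,0]<0.6)&(C[...,0]>0.3)&(abs(C[...,1]-0.1)<0.2)
    if m.sum():
        v,u=np.argwhere(m)[np.argmax(C[m][:,0])];print(round(z0,1),m.sum(),np.round(C[m].max(0),3),(u,v))
A=cloud(pickle.load(open('a.pkl','rb'))['top'])
new=(abs(A[...,2]-C[...,2])>.02)&(C[...,2]>0.05)
P=C[new]
for z0 in np.arange(.1,.8,.1):
    q=P[(P[:,2]>z0)&(P[:,2]<z0+.1)]
    if len(q):print('arm',round(z0,1),len(q),np.round(np.percentile(q[:,0],99.5),3),'y',np.round(q[:,1].min(),3),np.round(q[:,1].max(),3))
"
```

```text
scene [0, 0, 0] [254.71629412 186.80527936]
scene [0, 0.035, 0] [260.28965596 196.17852648]
scene [0, -0.035, 0] [249.39438138 177.84776542]
scene [0, 0, -0.066] [251.36927409 166.4513493 ]
top [0, 0, 0] [293.1249711  253.82689203]
top [0, 0.035, 0] [305.82896761 253.91078638]
top [0, -0.035, 0] [280.44548572 253.73538616]
top [0, 0, -0.066] [291.06303776 252.72397346]
0.1 17 [0.586 0.206 0.196] (np.int64(281), np.int64(192))
0.2 421 [0.587 0.255 0.292] (np.int64(277), np.int64(185))
0.3 594 [0.6   0.242 0.399] (np.int64(251), np.int64(166))
0.4 134 [0.585 0.214 0.5  ] (np.int64(266), np.int64(167))
0.5 2945 [0.589 0.226 0.6  ] (np.int64(251), np.int64(146))
0.6 3688 [0.522 0.197 0.7  ] (np.int64(246), np.int64(167))
0.7 1168 [0.523 0.197 0.8  ] (np.int64(230), np.int64(145))
arm 0.1 58 1.206 y -0.822 0.472
arm 0.2 405 0.845 y -0.113 0.471
arm 0.3 34 0.993 y -0.001 0.472
arm 0.4 38 0.919 y 0.159 0.471
arm 0.5 2812 0.543 y 0.067 0.471
arm 0.6 4003 0.781 y -0.001 0.472
arm 0.7 6007 0.401 y -0.029 0.471
```

```bash
python3 -c "
from h import *
o=pickle.load(open('b.pkl','rb'))
C=cloud(o['top'])
for v in range(208,222,2): print(v,[tuple(np.round(C[v,u],2)) for u in range(262,290,5)])
"
```

```text
208 [(np.float64(0.56), np.float64(0.27), np.float64(0.0)), (np.float64(0.51), np.float64(0.2), np.float64(0.34)), (np.float64(0.51), np.float64(0.19), np.float64(0.34)), (np.float64(0.5), np.float64(0.18), np.float64(0.37)), (np.float64(0.56), np.float64(0.2), np.float64(0.02)), (np.float64(0.55), np.float64(0.19), np.float64(0.02))]
210 [(np.float64(0.55), np.float64(0.27), np.float64(0.0)), (np.float64(0.55), np.float64(0.25), np.float64(0.0)), (np.float64(0.51), np.float64(0.2), np.float64(0.29)), (np.float64(0.5), np.float64(0.18), np.float64(0.35)), (np.float64(0.51), np.float64(0.17), np.float64(0.28)), (np.float64(0.55), np.float64(0.19), np.float64(0.02))]
212 [(np.float64(0.55), np.float64(0.27), np.float64(-0.0)), (np.float64(0.55), np.float64(0.25), np.float64(-0.01)), (np.float64(0.51), np.float64(0.2), np.float64(0.28)), (np.float64(0.48), np.float64(0.16), np.float64(0.52)), (np.float64(0.51), np.float64(0.18), np.float64(0.28)), (np.float64(0.54), np.float64(0.19), np.float64(0.02))]
214 [(np.float64(0.54), np.float64(0.27), np.float64(0.01)), (np.float64(0.54), np.fl
[... 574 characters left out ...]
, np.float64(0.53))]
218 [(np.float64(0.53), np.float64(0.27), np.float64(0.0)), (np.float64(0.53), np.float64(0.25), np.float64(-0.0)), (np.float64(0.47), np.float64(0.17), np.float64(0.51)), (np.float64(0.46), np.float64(0.16), np.float64(0.53)), (np.float64(0.46), np.float64(0.15), np.float64(0.54)), (np.float64(0.46), np.float64(0.14), np.float64(0.53))]
220 [(np.float64(0.52), np.float64(0.27), np.float64(-0.0)), (np.float64(0.52), np.float64(0.25), np.float64(0.0)), (np.float64(0.46), np.float64(0.17), np.float64(0.52)), (np.float64(0.46), np.float64(0.16), np.float64(0.54)), (np.float64(0.46), np.float64(0.15), np.float64(0.54)), (np.float64(0.46), np.float64(0.14), np.float64(0.55))]
```

Request:
arm_command(
  deltas=[
    {"xyz": [0.3, 0.1, 2], "turn": 0, "jaw": 60},
    {"xyz": [0.3, 0.1, 4.5], "turn": 0, "jaw": 60},
    {"xyz": [0.3, 0.1, 7], "turn": 0, "jaw": 60},
    {"xyz": [0.3, 0.1, 8.7], "turn": 0, "jaw": 60},
    {"xyz": [0.3, 0.1, 8.7], "turn": 0, "jaw": 60},
  ],
)

```text
clock: 2.7
position: [0.4132, 0.1557, 0.039]
ee_rot: [3.138, -0.002, -0.018]
force: [0.3, 0.6, 1.0]
width: 0.767
```

```bash
python3 -c "
from h import *
o=grab('c')
go(0.415,0.158,0.04)
ims=[]
for n in o:
    b={'scene':(190,100,350,270),'top':(220,180,380,350)}[n]
    ims.append(cv2.resize(o[n]['frame'][b[1]:b[3],b[0]:b[2]],None,fx=2.5,fy=2.5,interpolation=cv2.INTER_CUBIC))
cv2.imwrite('pics/c.png',np.hstack(ims)[:,:,::-1])
"
```

```text
clock 2.80 pos [0.4147 0.157  0.0414] delta cm [ 0.04 -0.1   0.14] turn -0.05 tilt [-0.008 -0.002 -1.   ] F [ 0.18 -0.34 -0.26] w 0.765
```

View pics/c.png

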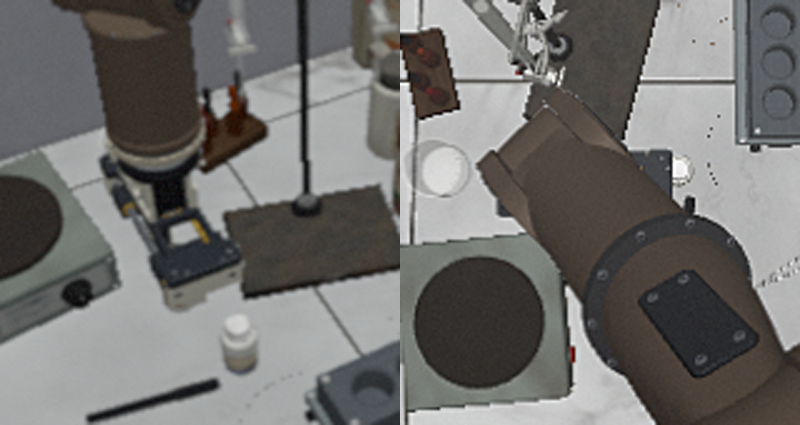

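The gripper is over the vial, with the small vial untouched at crop (238,345). I'll close on it gently.

Request:
arm_command(
  deltas=[
    {"xyz": [0, 0, 0.1], "turn": 0, "jaw": 150},
    {"xyz": [0, 0, 0.1], "turn": 0, "jaw": 180},
    {"xyz": [0, 0, 0.1], "turn": 0, "jaw": 255},
    {"xyz": [0, 0, 0.1], "turn": 0, "jaw": 255},
    {"xyz": [0, 0, 0.1], "turn": 0, "jaw": 255},
  ],
  force=8,
)

```text
clock: 3.22
position: [0.415, 0.157, 0.0409]
ee_rot: [3.14, -0.002, -0.011]
force: [-0.1, 0.6, -0.1]
width: 0.451
```

Request:
arm_command(
  deltas=[
    {"xyz": [0, 0, 0], "turn": 0, "jaw": 255},
    {"xyz": [0, 0, 0], "turn": 0, "jaw": 255},
    {"xyz": [0, 0, 0], "turn": 0, "jaw": 255},
  ],
)

```text
clock: 3.47
position: [0.4151, 0.1571, 0.041]
ee_rot: [3.14, -0.002, -0.011]
force: [-1.0, 0.6, 0.9]
width: 0.375
```

Request:
arm_command(
  deltas=[
    {"xyz": [0, 0, 0], "turn": 0, "jaw": 255},
    {"xyz": [0, 0, -0.5], "turn": 0, "jaw": 255},
    {"xyz": [0, 0, -1.5], "turn": 0, "jaw": 255},
    {"xyz": [0, 0, -3], "turn": 0, "jaw": 255},
    {"xyz": [0, 0, -4], "turn": 0, "jaw": 255},
  ],
)

```text
clock: 3.88
position: [0.4155, 0.1574, 0.0825]
ee_rot: [3.14, -0.001, -0.01]
force: [0.6, -0.3, -0.1]
width: 0.377
```

```bash
python3 -c "
from h import *
o=grab('d')
go(0.415,0.158,0.04)
ims=[]
for n in o:
    b={'scene':(190,100,350,270),'top':(220,180,380,350)}[n]
    ims.append(cv2.resize(o[n]['frame'][b[1]:b[3],b[0]:b[2]],None,fx=2.5,fy=2.5,interpolation=cv2.INTER_CUBIC))
cv2.imwrite('pics/d.png',np.hstack(ims)[:,:,::-1])
"
```

```text
clock 3.98 pos [0.4165 0.1577 0.0829] delta cm [-0.14 -0.03  4.29] turn -0.07 tilt [-0.004 -0.    -1.   ] F [ 0.63 -0.33 -0.77] w 0.377
```

View pics/d.png

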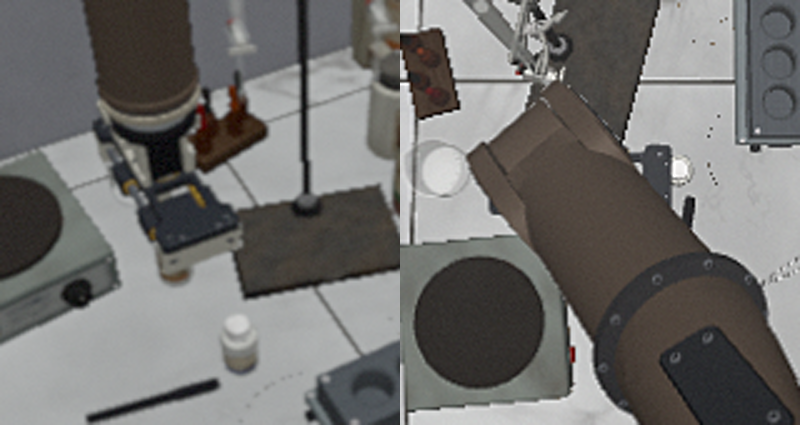

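Request:
arm_command(
  deltas=[
    {"xyz": [0, 1, -2.5], "turn": 0, "jaw": 255},
    {"xyz": [0.8, 4, -5], "turn": 0, "jaw": 255},
    {"xyz": [2.4, 7, -5], "turn": 0, "jaw": 255},
    {"xyz": [4.4, 10, -5], "turn": 0, "jaw": 255},
    {"xyz": [6.5, 13, -5], "turn": 0, "jaw": 255},
  ],
)

```text
clock: 4.4
position: [0.482, 0.0261, 0.1332]
ee_rot: [3.141, -0.001, -0.004]
force: [0.6, 1.2, 0.1]
width: 0.378
```

```bash
python3 -c "
from h import *
go(0.564,-0.066,0.13)"
```

```text
clock 4.40 pos [0.482  0.0261 0.1332] delta cm [8.21 9.2  0.3 ] turn -0.04 tilt [-0.002 -0.001 -1.   ] F [0.59 1.2  0.08] w 0.378
```

Request:
arm_command(
  deltas=[
    {"xyz": [2.5, 2.8, 0], "turn": 0, "jaw": 255},
    {"xyz": [5, 5.6, 0], "turn": 0, "jaw": 255},
    {"xyz": [7, 7.9, 0.1], "turn": 0, "jaw": 255},
    {"xyz": [8.2, 9.2, 0.8], "turn": 0, "jaw": 255},
    {"xyz": [8.2, 9.2, 1.5], "turn": 0, "jaw": 255},
  ],
)

```text
clock: 4.82
position: [0.5663, -0.0706, 0.1174]
ee_rot: [3.139, -0.01, -0.001]
force: [0.0, 0.1, 0.6]
width: 0.376
```

Request:
arm_command(
  deltas=[
    {"xyz": [0, 0, 0], "turn": 0, "jaw": 255},
    {"xyz": [0, 0, 0], "turn": 0, "jaw": 255},
  ],
)

```text
clock: 4.98
position: [0.5654, -0.0707, 0.1165]
ee_rot: [3.139, -0.011, -0.004]
force: [-0.6, 0.7, 0.3]
width: 0.375
```

```bash
python3 -c "
from h import *
o=grab('e')
go(0.564,-0.066,0.11)
ims=[]
for n in o:
    b={'scene':(280,160,440,330),'top':(310,120,470,290)}[n]
    ims.append(cv2.resize(o[n]['frame'][b[1]:b[3],b[0]:b[2]],None,fx=2.5,fy=2.5,interpolation=cv2.INTER_CUBIC))
cv2.imwrite('pics/e.png',np.hstack(ims)[:,:,::-1])
"
```

```text
clock 5.08 pos [ 0.5657 -0.0697  0.1175] delta cm [-0.17 -0.37  0.75] turn -0.3 tilt [-0.001 -0.002 -1.   ] F [ 0.76  0.54 -0.34] w 0.378
```

View pics/e.png

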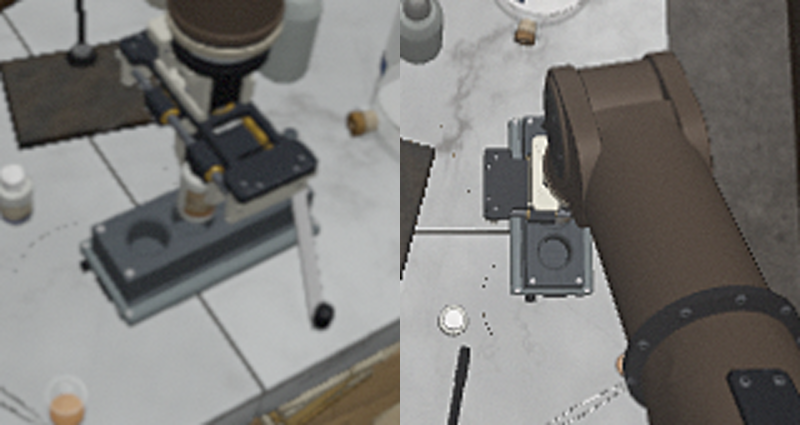

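```bash
python3 -c "
from h import *
o=pickle.load(open('e.pkl','rb'));a=pickle.load(open('a.pkl','rb'))
r=rect(o['scene'],0.0765,0.50,0.62,-0.13,-0.01,0.0003)
r0=rect(a['scene'],0.060,0.50,0.62,-0.13,-0.01,0.0003)
def circ(im,x,y,R,c):
    cv2.circle(im,(int(round((-0.01-y)/.0003)),int(round((0.62-x)/.0003))),int(R/.0003),c,1)
circ(r,0.5657,-0.0697,.018,(255,0,0)); circ(r0,0.5655,-0.067,.019,(255,0,0))
cv2.imwrite('pics/e2.png',np.hstack([r,r0])[:,:,::-1])
"
```

```text
(no output)
```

View pics/e2.png

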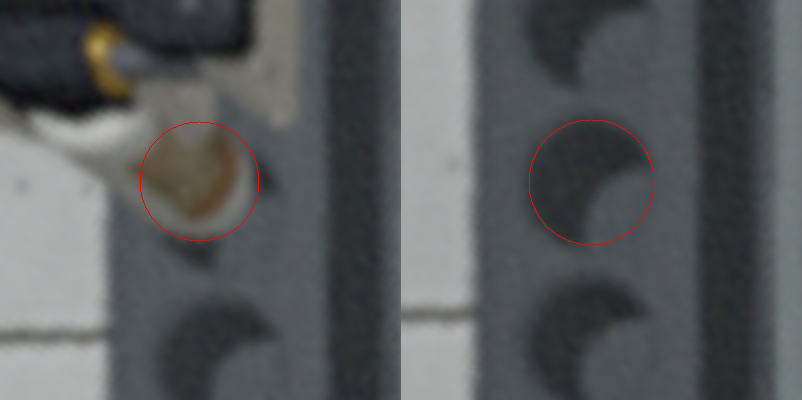

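Request:
arm_command(
  deltas=[
    {"xyz": [-0.1, -0.2, 0.7], "turn": 0, "jaw": 255},
    {"xyz": [-0.1, -0.2, 1.2], "turn": 0, "jaw": 255},
    {"xyz": [-0.1, -0.2, 1.4], "turn": 0, "jaw": 255},
    {"xyz": [-0.1, -0.2, 1.6], "turn": 0, "jaw": 255},
    {"xyz": [-0.1, -0.2, 1.7], "turn": 0, "jaw": 255},
  ],
)

```text
clock: 5.5
position: [0.5645, -0.0675, 0.1001]
ee_rot: [3.14, -0.007, -0.002]
force: [-0.2, 1.1, -1.2]
width: 0.378
```

```bash
python3 -c "
from h import *
go(0.565,-0.0677,0.095)"
```

```text
clock 5.50 pos [ 0.5645 -0.0675  0.1001] delta cm [0.05 0.02 0.51] turn -0.27 tilt [-0.001 -0.002 -1.   ] F [-0.2   1.08 -1.2 ] w 0.378
```

Request:
arm_command(
  deltas=[
    {"xyz": [0, 0, 0.1], "turn": 0, "jaw": 255},
    {"xyz": [0, 0, 0.2], "turn": 0, "jaw": 255},
    {"xyz": [0, 0, 0.3], "turn": 0, "jaw": 255},
    {"xyz": [0, 0, 0.4], "turn": 0, "jaw": 255},
    {"xyz": [0, 0, 0.4], "turn": 0, "jaw": 255},
  ],
)

```text
clock: 5.92
position: [0.5644, -0.0676, 0.096]
ee_rot: [3.14, -0.008, -0.003]
force: [0.9, -0.1, -0.0]
width: 0.378
```

```bash
python3 -c "
from h import *
go(0.565,-0.0677,0.09); print(observe()['ft_torque'])"
```

```text
clock 5.92 pos [ 0.5644 -0.0676  0.096 ] delta cm [0.06 0.01 0.6 ] turn -0.28 tilt [-0.002 -0.002 -1.   ] F [ 0.9  -0.07 -0.01] w 0.378
[-0.02492395 -0.03190566 -0.04254246]
```

Foot is already 5 mm down with no contact. Continuing slowly.

Request:
arm_command(
  deltas=[
    {"xyz": [0, 0, 0.15], "turn": 0, "jaw": 255},
    {"xyz": [0, 0, 0.3], "turn": 0, "jaw": 255},
    {"xyz": [0, 0, 0.45], "turn": 0, "jaw": 255},
    {"xyz": [0, 0, 0.6], "turn": 0, "jaw": 255},
    {"xyz": [0, 0, 0.7], "turn": 0, "jaw": 255},
  ],
)

```text
clock: 6.33
position: [0.5644, -0.0674, 0.0888]
ee_rot: [3.14, -0.007, -0.003]
force: [0.4, 0.1, -0.6]
width: 0.375
```

```bash
python3 -c "
from h import *
go(0.565,-0.0677,0.09); print(observe()['ft_torque'])"
```

```text
clock 6.33 pos [ 0.5644 -0.0674  0.0888] delta cm [ 0.06  0.03 -0.12] turn -0.27 tilt [-0.002 -0.002 -1.   ] F [ 0.42  0.1  -0.59] w 0.375
[ 0.16796266 -0.02555902  0.01686884]
```

Request:
arm_command(
  deltas=[
    {"xyz": [0, 0, 0.2], "turn": 0, "jaw": 255},
    {"xyz": [0, 0, 0.4], "turn": 0, "jaw": 255},
    {"xyz": [0, 0, 0.6], "turn": 0, "jaw": 255},
    {"xyz": [0, 0, 0.8], "turn": 0, "jaw": 255},
    {"xyz": [0, 0, 0.9], "turn": 0, "jaw": 255},
  ],
)

```text
clock: 6.75
position: [0.5643, -0.0672, 0.0795]
ee_rot: [3.14, -0.007, -0.003]
force: [0.4, 1.7, 1.0]
width: 0.375
```

```bash
python3 -c "
from h import *
go(0.565,-0.0677,0.09); print(observe()['ft_torque'])"
```

```text
clock 6.75 pos [ 0.5643 -0.0672  0.0795] delta cm [ 0.06  0.05 -1.05] turn -0.26 tilt [-0.002 -0.002 -1.   ] F [0.4  1.74 1.01] w 0.375
[ 0.34565461 -0.11068412 -0.03906406]
```

Request:
arm_command(
  deltas=[
    {"xyz": [0, -0.05, 0.05], "turn": 0, "jaw": 255},
    {"xyz": [0, -0.05, 0.15], "turn": 0, "jaw": 255},
    {"xyz": [0, -0.05, 0.25], "turn": 0, "jaw": 255},
    {"xyz": [0, -0.05, 0.35], "turn": 0, "jaw": 255},
    {"xyz": [0, -0.05, 0.45], "turn": 0, "jaw": 255},
  ],
)

```text
clock: 7.17
position: [0.5643, -0.0669, 0.0749]
ee_rot: [3.14, -0.007, -0.003]
force: [-0.2, 0.1, -0.1]
width: 0.379
```

```bash
python3 -c "
from h import *
go(0.565,-0.0677,0.09); print(observe()['ft_torque'])"
```

```text
clock 7.17 pos [ 0.5643 -0.0669  0.0749] delta cm [ 0.06  0.09 -1.51] turn -0.27 tilt [-0.002 -0.002 -1.   ] F [-0.21  0.12 -0.1 ] w 0.379
[ 0.07009775 -0.00403574  0.01202473]
```

Torque relaxed. Now passing the spacer level (about 0.074) 0.5 mm per row.

Request:
arm_command(
  deltas=[
    {"xyz": [0, -0.02, 0.06], "turn": 0, "jaw": 255},
    {"xyz": [0, -0.02, 0.12], "turn": 0, "jaw": 255},
    {"xyz": [0, -0.02, 0.18], "turn": 0, "jaw": 255},
    {"xyz": [0, -0.02, 0.24], "turn": 0, "jaw": 255},
    {"xyz": [0, -0.02, 0.3], "turn": 0, "jaw": 255},
  ],
)

```text
clock: 7.58
position: [0.5643, -0.0667, 0.0718]
ee_rot: [3.14, -0.008, -0.003]
force: [-1.0, -0.3, -0.8]
width: 0.378
```

```bash
python3 -c "
from h import *
go(0.565,-0.0677,0.09); print(observe()['ft_torque'])"
```

```text
clock 7.58 pos [ 0.5643 -0.0667  0.0718] delta cm [ 0.07  0.1  -1.82] turn -0.28 tilt [-0.002 -0.002 -1.   ] F [-1.01 -0.25 -0.8 ] w 0.378
[ 0.06127493  0.05034676 -0.05699692]
```

Past the spacer level with no floor contact, so this is the bare well, as the depth image suggested.

Request:
arm_command(
  deltas=[
    {"xyz": [0, 0, 0.08], "turn": 0, "jaw": 255},
    {"xyz": [0, 0, 0.16], "turn": 0, "jaw": 255},
    {"xyz": [0, 0, 0.24], "turn": 0, "jaw": 255},
    {"xyz": [0, 0, 0.32], "turn": 0, "jaw": 255},
    {"xyz": [0, 0, 0.38], "turn": 0, "jaw": 255},
  ],
)

```text
clock: 8.0
position: [0.5643, -0.0666, 0.068]
ee_rot: [3.14, -0.007, -0.003]
force: [-0.5, 0.1, -0.9]
width: 0.373
```

```bash
python3 -c "
from h import *
go(0.565,-0.0677,0.09); print(observe()['ft_torque'])"
```

```text
clock 8.00 pos [ 0.5643 -0.0666  0.068 ] delta cm [ 0.06  0.11 -2.2 ] turn -0.27 tilt [-0.002 -0.002 -1.   ] F [-0.46  0.08 -0.92] w 0.373
[ 0.08030348 -0.03864206  0.00999145]
```

Request:
arm_command(
  deltas=[
    {"xyz": [0, 0, 0.03], "turn": 0, "jaw": 255},
    {"xyz": [0, 0, 0.06], "turn": 0, "jaw": 255},
    {"xyz": [0, 0, 0.09], "turn": 0, "jaw": 255},
    {"xyz": [0, 0, 0.12], "turn": 0, "jaw": 255},
  ],
)

```text
clock: 8.33
position: [0.5646, -0.0666, 0.067]
ee_rot: [3.14, -0.007, -0.002]
force: [0.8, -0.5, 4.3]
width: 0.375
```

```bash
python3 -c "
from h import *
go(0.565,-0.0677,0.09); print(observe()['ft_torque'])"
```

```text
clock 8.33 pos [ 0.5646 -0.0666  0.067 ] delta cm [ 0.04  0.12 -2.3 ] turn -0.27 tilt [-0.001 -0.002 -1.   ] F [ 0.77 -0.47  4.29] w 0.375
[0.07701084 0.05066773 0.0142009 ]
```

Request:
arm_command(
  deltas=[
    {"xyz": [0, 0, 0], "turn": 0, "jaw": 150},
    {"xyz": [0, 0, 0], "turn": 0, "jaw": 120},
    {"xyz": [0, 0, 0], "turn": 0, "jaw": 100},
    {"xyz": [0, 0, 0], "turn": 0, "jaw": 100},
    {"xyz": [0, 0, 0], "turn": 0, "jaw": 100},
  ],
)

```text
clock: 8.75
position: [0.5645, -0.0667, 0.0669]
ee_rot: [3.14, -0.007, -0.002]
force: [0.6, -0.2, 0.1]
width: 0.599
```

```bash
python3 -c "
from h import *
go(0.565,-0.0677,0.09); print(observe()['ft_torque'])"
```

```text
clock 8.75 pos [ 0.5645 -0.0667  0.0669] delta cm [ 0.05  0.11 -2.31] turn -0.27 tilt [-0.001 -0.002 -1.   ] F [ 0.56 -0.23  0.13] w 0.599
[0.03916538 0.03489749 0.03857437]
```

Request:
arm_command(
  deltas=[
    {"xyz": [0, 0, -1], "turn": 0, "jaw": 100},
    {"xyz": [0, 0, -3], "turn": 0, "jaw": 100},
    {"xyz": [0, 0, -6], "turn": 0, "jaw": 100},
    {"xyz": [0, 0, -9.5], "turn": 0, "jaw": 100},
    {"xyz": [0, 0, -13], "turn": 0, "jaw": 100},
  ],
)

```text
clock: 9.17
position: [0.5641, -0.0663, 0.1988]
ee_rot: [3.14, -0.007, -0.004]
force: [1.4, -0.0, -0.2]
width: 0.609
```

Request:
arm_command(
  deltas=[
    {"xyz": [-1, 4, -1], "turn": 0, "jaw": 100},
    {"xyz": [-2, 8, -1], "turn": 0, "jaw": 100},
    {"xyz": [-3, 12, -1], "turn": 0, "jaw": 100},
    {"xyz": [-4, 15, -1], "turn": 0, "jaw": 100},
    {"xyz": [-4, 17, -1], "turn": 0, "jaw": 100},
  ],
)

```text
clock: 9.58
position: [0.5207, -0.2407, 0.2101]
ee_rot: [3.138, -0.014, -0.005]
force: [-0.7, 0.1, -0.2]
width: 0.608
```

```bash
python3 -c "
from h import *
o=grab('f')
go(0.5705,-0.235,0.16)
ims=[]
for n in o:
    b={'scene':(280,160,440,330),'top':(310,120,470,290)}[n]
    ims.append(cv2.resize(o[n]['frame'][b[1]:b[3],b[0]:b[2]],None,fx=2.5,fy=2.5,interpolation=cv2.INTER_CUBIC))
    C=cloud(o[n]);m=(np.hypot(C[...,0]-.5645,C[...,1]+.0667)<.02)&(C[...,2]>.07)&(C[...,2]<.13);
    if m.sum(): print(n,m.sum(),np.percentile(C[m][:,2],[50,90,97]))
    m=(abs(C[...,2]-.14)<.004)&(abs(C[...,0]-.57)<.02)&(abs(C[...,1]+.235)<.02);print('knob',m.sum(),C[m].mean(0))
cv2.imwrite('pics/f.png',np.hstack(ims)[:,:,::-1])
"
```

```text
clock 9.68 pos [ 0.522  -0.2412  0.2098] delta cm [ 4.86 -0.69  4.97] turn -0.65 tilt [-0.002 -0.004 -1.   ] F [-0.    0.26 -0.9 ] w 0.607
scene 245 [0.08810867 0.10372203 0.10519629]
knob 0 [nan nan nan]
top 120 [0.09847217 0.10558984 0.10637407]
knob 0 [nan nan nan]<string>:11: RuntimeWarning: Mean of empty slice.
  ret = um.true_divide(
```

View pics/f.png

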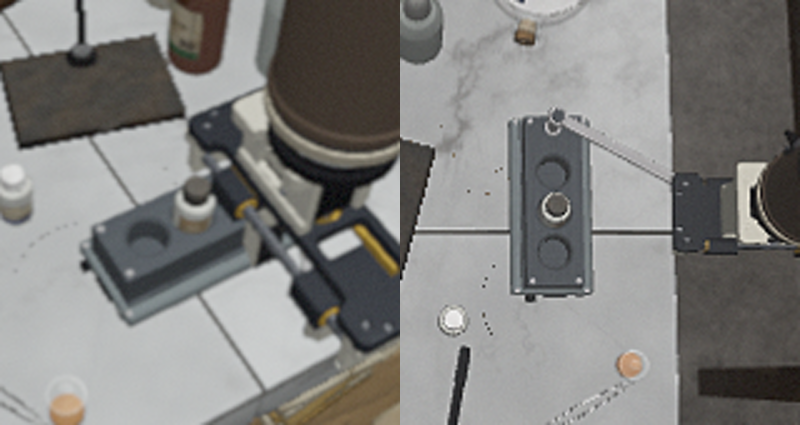

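The vial stands in the middle well with its top at about 104 mm, and the bar is still open. Next, over the knob.

Request:
arm_command(
  deltas=[
    {"xyz": [2.5, -0.4, 0], "turn": -0.6, "jaw": 110},
    {"xyz": [4.9, -0.7, 1], "turn": -0.6, "jaw": 110},
    {"xyz": [4.9, -0.7, 3], "turn": -0.6, "jaw": 110},
    {"xyz": [4.9, -0.7, 4.8], "turn": -0.6, "jaw": 110},
    {"xyz": [4.9, -0.7, 4.8], "turn": -0.6, "jaw": 110},
  ],
)

```text
clock: 10.1
position: [0.5694, -0.2329, 0.1586]
ee_rot: [3.14, 0.002, -0.011]
force: [-0.9, 0.2, -0.2]
width: 0.569
```

```bash
python3 -c "
from h import *
o=grab('g')
go(0.5705,-0.235,0.119)
ims=[]
for n in o:
    b={'scene':(320,180,480,350),'top':(350,120,510,290)}[n]
    ims.append(cv2.resize(o[n]['frame'][b[1]:b[3],b[0]:b[2]],None,fx=2.5,fy=2.5,interpolation=cv2.INTER_CUBIC))
cv2.imwrite('pics/g.png',np.hstack(ims)[:,:,::-1])
"
```

```text
clock 10.20 pos [ 0.5707 -0.2339  0.1619] delta cm [-0.01  0.09  4.29] turn 0.01 tilt [-0.003 -0.003 -1.   ] F [0.19 0.76 0.59] w 0.565
```

View pics/g.png

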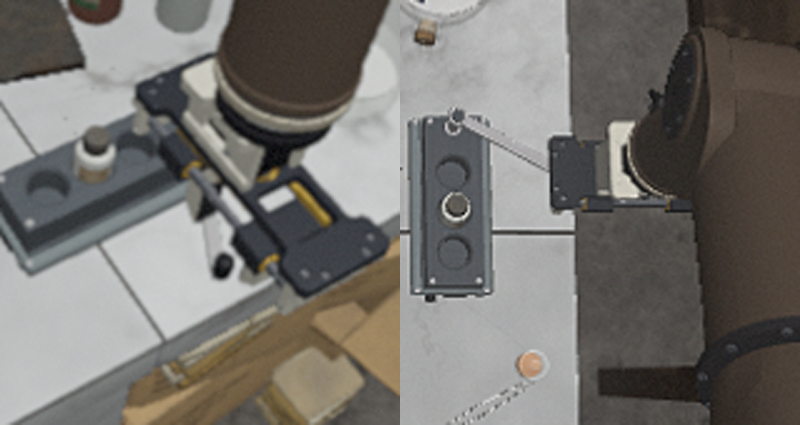

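```bash
python3 -c "
from h import *
o=pickle.load(open('g.pkl','rb'));d=o['scene']
s=observe()
for p in (s['position'],[*s['position'][:2],0.14],[*s['position'][:2],0.129]):
        c=(np.linalg.inv(d['cam_to_world'])@np.append(p,1))[:3]*[1,-1,-1]
        q,_=cv2.projectPoints(c.reshape(1,3),np.zeros(3),np.zeros(3),d['camera_matrix'],np.array(d['distortion']));print((q.ravel()-[320,180])*2.5)
f=cv2.resize(d['frame'][230:310,370:470],None,fx=7,fy=7,interpolation=cv2.INTER_CUBIC)
cv2.imwrite('pics/g2.png',f[:,:,::-1])
C=cloud(d);m=(C[...,2]>.118)&(C[...,2]<.145);m[:280]=0;m[:,:395]=0;m[:,425:]=0
print(m.sum(),C[m].mean(0) if m.sum() else '',np.round(C[285:292,405:412,2],3))
"
```

```text
[226.05989498 243.32613507]
[221.06574906 258.35721489]
[218.63726065 265.65786399]
79 [ 0.56995111 -0.23683282  0.13490328] [[0.133 0.138 0.139 0.141 0.141 0.14  0.14 ]
 [0.133 0.137 0.139 0.139 0.139 0.14  0.139]
 [0.129 0.134 0.135 0.138 0.139 0.139 0.138]
 [0.127 0.131 0.132 0.135 0.137 0.138 0.132]
 [0.127 0.128 0.131 0.131 0.131 0.131 0.129]
 [0.122 0.125 0.126 0.127 0.126 0.795 0.124]
 [0.001 0.115 0.123 0.124 0.125 0.121 0.002]]
```

View pics/g2.png

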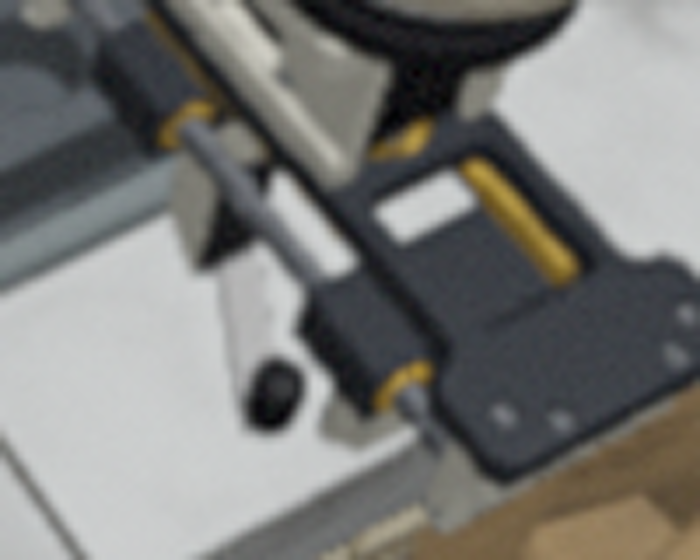

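Request:
arm_command(
  deltas=[
    {"xyz": [0, 0.1, 1.2], "turn": 0, "jaw": 110},
    {"xyz": [0, 0.1, 2.6], "turn": 0, "jaw": 110},
    {"xyz": [0, 0.1, 3.7], "turn": 0, "jaw": 110},
    {"xyz": [0, 0.1, 4.2], "turn": 0, "jaw": 110},
    {"xyz": [0, 0.1, 4.2], "turn": 0, "jaw": 110},
  ],
)

```text
clock: 10.62
position: [0.5699, -0.2349, 0.1189]
ee_rot: [3.139, 0.0, -0.008]
force: [0.2, -0.2, 0.1]
width: 0.568
```

```bash
python3 -c "
from h import *
go(0.5705,-0.235,0.119)"
```

```text
clock 10.62 pos [ 0.5699 -0.2349  0.1189] delta cm [ 0.06  0.01 -0.01] turn 0.01 tilt [-0.005 -0.002 -1.   ] F [ 0.22 -0.19  0.06] w 0.568
```

Request:
arm_command(
  deltas=[
    {"xyz": [0, 0, 0], "turn": 0, "jaw": 170},
    {"xyz": [0, 0, 0], "turn": 0, "jaw": 200},
    {"xyz": [0, 0, 0], "turn": 0, "jaw": 255},
    {"xyz": [0, 0, 0], "turn": 0, "jaw": 255},
    {"xyz": [0, 0, 0], "turn": 0, "jaw": 255},
  ],
  force=4,
)

```text
clock: 11.03
position: [0.5702, -0.235, 0.1193]
ee_rot: [3.139, 0.0, -0.007]
force: [-0.4, -0.2, -0.0]
width: 0.257
```

Request:
arm_command(
  deltas=[
    {"xyz": [0, 0, 0], "turn": 0, "jaw": 255},
    {"xyz": [0, 0, 0], "turn": 0, "jaw": 255},
    {"xyz": [0, 0, 0], "turn": 0, "jaw": 255},
  ],
)

```text
clock: 11.28
position: [0.5702, -0.2351, 0.1195]
ee_rot: [3.139, -0.0, -0.006]
force: [-0.3, -1.3, 2.2]
width: 0.175
```

```bash
python3 -c "
from h import *
P=np.array([0.6645,-0.0667])
s=observe();k=s['position'][:2];print(k,np.linalg.norm(k-P))
th=np.arctan2(-(k-P)[1],-(k-P)[0]);print(th)
go(.57,-.235,.119)
for t in np.linspace(th,0,16): 
    q=P+.195*np.array([-np.cos(t),-np.sin(t)]);print(round(t,2),np.round((q-k)*100,2),np.round(q,3))
"
```

```text
[ 0.57023634 -0.23506712] 0.1929588726806386
1.060407153156739
clock 11.28 pos [ 0.5702 -0.2351  0.1195] delta cm [-0.02 -0.01  0.05] turn -0.0 tilt [-0.004 -0.003 -1.   ] F [-0.25 -1.27  2.19] w 0.175
1.06 [-0.1  -0.18] [ 0.569 -0.237]
0.99 [-1.28  0.54] [ 0.557 -0.23 ]
0.92 [-2.4   1.33] [ 0.546 -0.222]
0.85 [-3.47  2.21] [ 0.536 -0.213]
0.78 [-4.47  3.16] [ 0.526 -0.204]
0.71 [-5.4   4.17] [ 0.516 -0.193]
0.64 [-6.26  5.25] [ 0.508 -0.183]
0.57 [-7.04  6.39] [ 0.5   -0.171]
0.49 [-7.73  7.58] [ 0.493 -0.159]
0.42 [-8.35  8.81] [ 0.487 -0.147]
0.35 [-8.87 10.09] [ 0.482 -0.134]
0.28 [-9.3 11.4] [ 0.477 -0.121]
0.21 [-9.64 12.73] [ 0.474 -0.108]
0.14 [-9.88 14.09] [ 0.471 -0.094]
0.07 [-10.02  15.46] [ 0.47 -0.08]
0.0 [-10.07  16.84] [ 0.47  -0.067]
```

Request:
arm_command(
  deltas=[
    {"xyz": [-1.2, -0.7, 0], "turn": 0, "jaw": 255},
    {"xyz": [-2.3, -1.5, 0], "turn": 0, "jaw": 255},
    {"xyz": [-3.4, -2.4, 0], "turn": 0, "jaw": 255},
    {"xyz": [-4.4, -3.3, 0], "turn": 0, "jaw": 255},
    {"xyz": [-5.3, -4.3, 0], "turn": 0, "jaw": 255},
  ],
)

```text
clock: 11.7
position: [0.5156, -0.1933, 0.1195]
ee_rot: [3.137, -0.003, -0.009]
force: [-3.1, -4.5, 2.4]
width: 0.168
```

```bash
python3 -c "
from h import *
P=np.array([0.666,-0.0665])
s=observe();k=s['position'][:2];print(k,np.linalg.norm(k-P))
th=np.arctan2(-(k-P)[1],-(k-P)[0]);print(th)
go(.57,-.235,.119)
for t in np.arange(th,-.07,-.07): 
    q=P+.194*np.array([-np.cos(t),-np.sin(t)]);print(round(t,2),np.round((q-k)*100,2),np.round(q,3))
o=grab('i');f=cv2.resize(o['scene']['frame'][180:320,320:470],None,fx=4,fy=4)
cv2.imwrite('pics/i.png',f[:,:,::-1])
"
```

```text
[ 0.51558169 -0.1932794 ] 0.19671981415092418
0.7003258319211888
clock 11.70 pos [ 0.5156 -0.1933  0.1195] delta cm [5.45 4.16 0.04] turn -0.09 tilt [-0.006 -0.004 -1.   ] F [-3.05 -4.46  2.39] w 0.168
0.7 [0.21 0.18] [ 0.518 -0.192]
0.63 [-0.63  1.24] [ 0.509 -0.181]
0.56 [-1.39  2.37] [ 0.502 -0.17 ]
0.49 [-2.07  3.54] [ 0.495 -0.158]
0.42 [-2.67  4.76] [ 0.489 -0.146]
0.35 [-3.18  6.02] [ 0.484 -0.133]
0.28 [-3.6   7.31] [ 0.48 -0.12]
0.21 [-3.93  8.63] [ 0.476 -0.107]
0.14 [-4.17  9.96] [ 0.474 -0.094]
0.07 [-4.31 11.31] [ 0.472 -0.08 ]
0.0 [-4.36 12.67] [ 0.472 -0.067]
-0.07 [-4.31 14.03] [ 0.472 -0.053]
```

View pics/i.png

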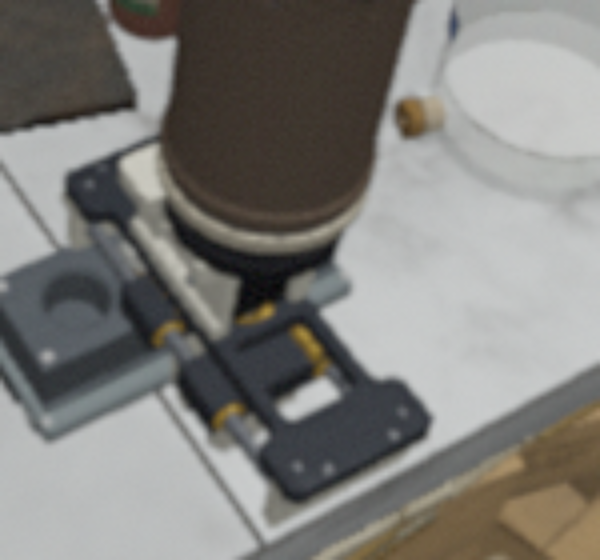

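Request:
arm_command(
  deltas=[
    {"xyz": [-0.9, -1.0, 0], "turn": 0, "jaw": 255},
    {"xyz": [-1.7, -2.1, 0], "turn": 0, "jaw": 255},
    {"xyz": [-2.4, -3.3, 0], "turn": 0, "jaw": 255},
    {"xyz": [-3.0, -4.5, 0], "turn": 0, "jaw": 255},
    {"xyz": [-3.5, -5.8, 0], "turn": 0, "jaw": 255},
  ],
)

```text
clock: 12.22
position: [0.4783, -0.1333, 0.1195]
ee_rot: [3.138, -0.001, -0.013]
force: [-1.5, -1.9, 0.4]
width: 0.172
```

```bash
python3 -c "
from h import *
P=np.array([0.666,-0.0665])
s=observe();k=s['position'][:2];print(k,np.linalg.norm(k-P))
th=np.arctan2(-(k-P)[1],-(k-P)[0]);print(th)
go(.57,-.235,.119)
for t in np.arange(th,-.07,-.07): 
    q=P+.197*np.array([-np.cos(t),-np.sin(t)]);print(round(t,2),np.round((q-k)*100,2),np.round(q,3))
o=grab('j');f=cv2.resize(o['scene']['frame'][180:320,320:470],None,fx=4,fy=4)
f=np.hstack([f,cv2.resize(o['top']['frame'][120:260,330:430],None,fx=2,fy=2).repeat(2,0)[:560,:200]])
cv2.imwrite('pics/j.png',f[:,:,::-1])
"
```

```text
[ 0.47830302 -0.13325459] 0.19921428201240987
0.34170007058687346
clock 12.22 pos [ 0.4783 -0.1333  0.1195] delta cm [9.180e+00 1.017e+01 1.000e-02] turn -0.03 tilt [-0.009 -0.004 -1.   ] F [-1.54 -1.9   0.44] w 0.172
0.34 [0.21 0.07] [ 0.48  -0.133]
0.27 [-0.21  1.39] [ 0.476 -0.119]
0.2 [-0.53  2.73] [ 0.473 -0.106]
0.13 [-0.76  4.09] [ 0.471 -0.092]
0.06 [-0.89  5.46] [ 0.469 -0.079]
-0.01 [-0.93  6.84] [ 0.469 -0.065]
```

View pics/j_scene.png

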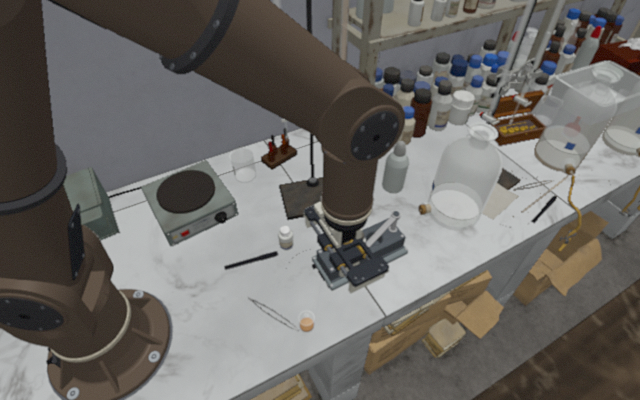

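Request:
arm_command(
  deltas=[
    {"xyz": [-0.4, -1.3, 0], "turn": 0, "jaw": 255},
    {"xyz": [-0.7, -2.6, 0], "turn": 0, "jaw": 255},
    {"xyz": [-0.9, -3.9, 0], "turn": 0, "jaw": 255},
    {"xyz": [-1.0, -5.0, 0], "turn": 0, "jaw": 255},
    {"xyz": [-1.0, -5.6, 0], "turn": 0, "jaw": 255},
  ],
)

```text
clock: 12.73
position: [0.4674, -0.0733, 0.1194]
ee_rot: [3.139, 0.007, -0.016]
force: [-1.8, -1.1, 1.1]
width: 0.175
```

```bash
python3 -c "
from h import *
go(.47,-.0665,.119);print(observe()['ft_torque'])"
```

```text
clock 12.73 pos [ 0.4674 -0.0733  0.1194] delta cm [ 0.27 -0.68  0.04] turn 0.27 tilt [-0.01  -0.002 -1.   ] F [-1.84 -1.12  1.14] w 0.175
[-0.14300968  0.46089587 -0.00210251]
```

Nearly shut. Feeling slowly for the stop.

Request:
arm_command(
  deltas=[
    {"xyz": [0, -0.2, 0], "turn": 0, "jaw": 255},
    {"xyz": [0, -0.4, 0], "turn": 0, "jaw": 255},
    {"xyz": [0, -0.6, 0], "turn": 0, "jaw": 255},
    {"xyz": [0, -0.8, 0], "turn": 0, "jaw": 255},
    {"xyz": [0, -0.9, 0], "turn": 0, "jaw": 255},
  ],
)

```text
clock: 13.15
position: [0.4674, -0.0651, 0.1194]
ee_rot: [3.139, 0.006, -0.016]
force: [-1.3, -5.2, 1.8]
width: 0.173
```

```bash
python3 -c "
from h import *
go(.47,-.0665,.119);print(observe()['ft_torque'])"
```

```text
clock 13.15 pos [ 0.4674 -0.0651  0.1194] delta cm [0.26 0.14 0.04] turn 0.22 tilt [-0.01  -0.003 -1.   ] F [-1.25 -5.15  1.84] w 0.173
[-1.0929904   0.24050162 -0.04961973]
```

Request:
arm_command(
  deltas=[
    {"xyz": [0, -0.1, 0], "turn": 0, "jaw": 255},
    {"xyz": [0, -0.2, 0], "turn": 0, "jaw": 255},
    {"xyz": [0, -0.2, 0], "turn": 0, "jaw": 255},
  ],
)

```text
clock: 13.4
position: [0.4674, -0.0649, 0.1193]
ee_rot: [3.137, 0.004, -0.016]
force: [-0.5, -7.8, 1.1]
width: 0.177
```

```bash
python3 -c "
from h import *
go(.47,-.0665,.119);print(observe()['ft_torque'])"
```

```text
clock 13.40 pos [ 0.4674 -0.0649  0.1193] delta cm [0.26 0.17 0.03] turn 0.13 tilt [-0.01  -0.005 -1.   ] F [-0.55 -7.84  1.14] w 0.177
[-1.69428644  0.31978336 -0.04565395]
```

Stop reached (position frozen, 7.8 N). Releasing and rising.

Request:
arm_command(
  deltas=[
    {"xyz": [0, 0, 0], "turn": 0, "jaw": 170},
    {"xyz": [0, 0, 0], "turn": 0, "jaw": 130},
    {"xyz": [0, 0, 0], "turn": 0, "jaw": 110},
    {"xyz": [0, 0, 0], "turn": 0, "jaw": 110},
    {"xyz": [0, 0, 0], "turn": 0, "jaw": 110},
  ],
)

```text
clock: 13.82
position: [0.4676, -0.0645, 0.1194]
ee_rot: [3.137, 0.004, -0.015]
force: [0.4, 0.2, 1.1]
width: 0.489
```

Request:
arm_command(
  deltas=[
    {"xyz": [0, 0, -1], "turn": 0, "jaw": 110},
    {"xyz": [0, 0, -3], "turn": 0, "jaw": 110},
    {"xyz": [0, 0, -6], "turn": 0, "jaw": 110},
    {"xyz": [0, 0, -9], "turn": 0, "jaw": 110},
    {"xyz": [0, 0, -12], "turn": 0, "jaw": 110},
  ],
)

```text
clock: 14.23
position: [0.4685, -0.0636, 0.2415]
ee_rot: [3.138, 0.005, -0.015]
force: [0.9, -0.5, 0.4]
width: 0.569
```

Request:
arm_command(
  deltas=[
    {"xyz": [-1, 4, 0], "turn": 0, "jaw": 110},
    {"xyz": [-2, 8, 0], "turn": 0, "jaw": 110},
    {"xyz": [-3, 12, 0], "turn": 0, "jaw": 110},
    {"xyz": [-4, 16, 0], "turn": 0, "jaw": 110},
    {"xyz": [-4, 19, 0], "turn": 0, "jaw": 110},
  ],
)

```text
clock: 14.65
position: [0.4268, -0.2571, 0.2437]
ee_rot: [3.136, 0.001, -0.015]
force: [0.4, -0.1, -0.5]
width: 0.567
```

Request:
arm_command(
  deltas=[
    {"xyz": [0, 3, 0], "turn": 0, "jaw": 110},
    {"xyz": [0, 6, 0], "turn": 0, "jaw": 110},
    {"xyz": [0, 6, 0], "turn": 0, "jaw": 110},
  ],
)

```text
clock: 14.9
position: [0.4253, -0.3237, 0.2446]
ee_rot: [3.133, -0.01, -0.015]
force: [-0.6, -0.7, -0.6]
width: 0.568
```

```bash
python3 -c "
from h import *
o=grab('k');a=pickle.load(open('a.pkl','rb'))
go(.47,-.0665,.119)
for n in o:
    C=cloud(o[n]);x,y,z=C[...,0],C[...,1],C[...,2]
    m=(abs(z-.114)<.004)&(x>.44)&(x<.70)&(abs(y+.065)<.03);print(n,'bar',m.sum(),cv2.fitLine(C[m][:,:2].astype(np.float32),cv2.DIST_HUBER,0,.001,.001).ravel())
    m=(abs(z-.14)<.004)&(abs(x-.47)<.03)&(abs(y+.065)<.03);print('knob',m.sum(),C[m].mean(0) if m.sum() else '')
    A=cloud(a[n])
    for nm,cx,cy,r,lo,hi in (('sm',.435,.053,.03,.058,.075),('wb',.381,-.16,.03,.035,.06)):
        for c in (A,C):
            q=(np.hypot(c[...,0]-cx,c[...,1]-cy)<r)&(c[...,2]>lo)&(c[...,2]<hi); print(nm,q.sum(),np.round(c[q].mean(0),4) if q.sum() else '')
    b={'scene':(290,180,440,320),'top':(320,130,450,260)}[n]
    cv2.imwrite(f'pics/k_{n}z.png',cv2.resize(o[n]['frame'][b[1]:b[3],b[0]:b[2]],None,fx=4,fy=4,interpolation=cv2.INTER_CUBIC)[:,:,::-1])
"
```

```text
clock 15.00 pos [ 0.4266 -0.3179  0.2444] delta cm [  4.42 -25.21  12.37] turn -0.09 tilt [-0.01  -0.005 -1.   ] F [0.18 0.5  0.49] w 0.568
scene bar 271 [ 0.9997409   0.02276239  0.5385085  -0.06683563]
knob 37 [ 0.47205343 -0.06700442  0.13926738]
sm 81 [0.4372 0.0513 0.0643]
sm 78 [0.4374 0.0517 0.0643]
wb 217 [ 0.3856 -0.1602  0.0432]
wb 218 [ 0.3855 -0.1602  0.043 ]
top bar 295 [ 0.99999124  0.00417993  0.57324475 -0.06477797]
knob 21 [ 0.46818109 -0.06552505  0.14023546]
sm 58 [0.4334 0.0541 0.0656]
sm 57 [0.4336 0.054  0.0649]
wb 117 [ 0.3819 -0.1595  0.0431]
wb 117 [ 0.382  -0.1595  0.0431]
```

View pics/k_scenez.png

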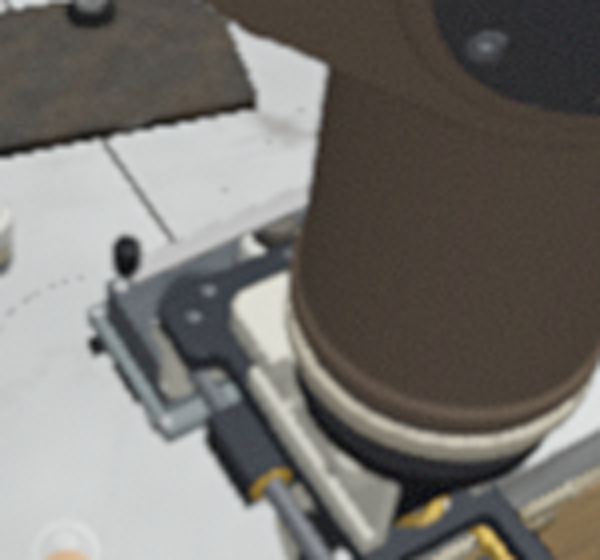

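View pics/k_topz.png

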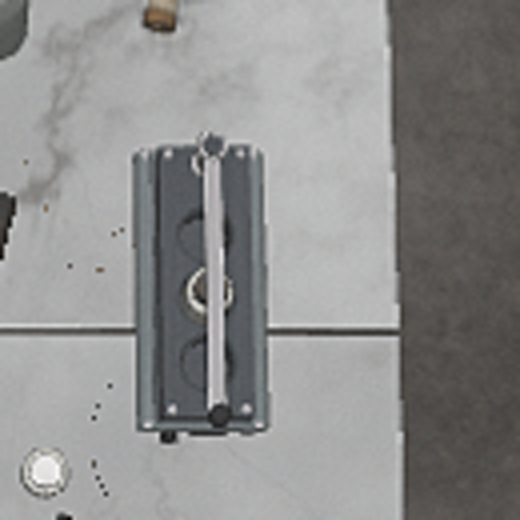

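View pics/k_top.png

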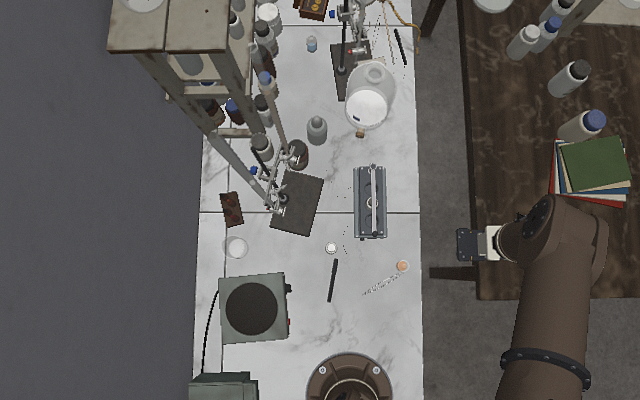

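```bash
python3 -c "
from h import *
o=pickle.load(open('k.pkl','rb'))['top']
r=[rect(o,z,0.45,0.68,-0.12,-0.01,.0004) for z in (.06,.114,.14)]
cv2.imwrite('pics/k_r.png',np.hstack(r)[:,:,::-1])
g=cv2.cvtColor(r[1],cv2.COLOR_RGB2GRAY).astype(float)
for x in np.arange(.49,.65,.02):
    row=g[int((.68-x)/.0004)]; w=np.clip(row-150,0,None); w[:100]=0;w[180:]=0
    print(round(x,2), round(-.01-.0004*(w*np.arange(len(w))).sum()/w.sum(),4))
"
```

```text
0.49 -0.0643
0.51 -0.0647
0.53 -0.0653
0.55 -0.0611
0.57 -0.0616
0.59 -0.0657
0.61 -0.0648
0.63 -0.0633
0.65 -0.0603
```

View pics/k_r.png

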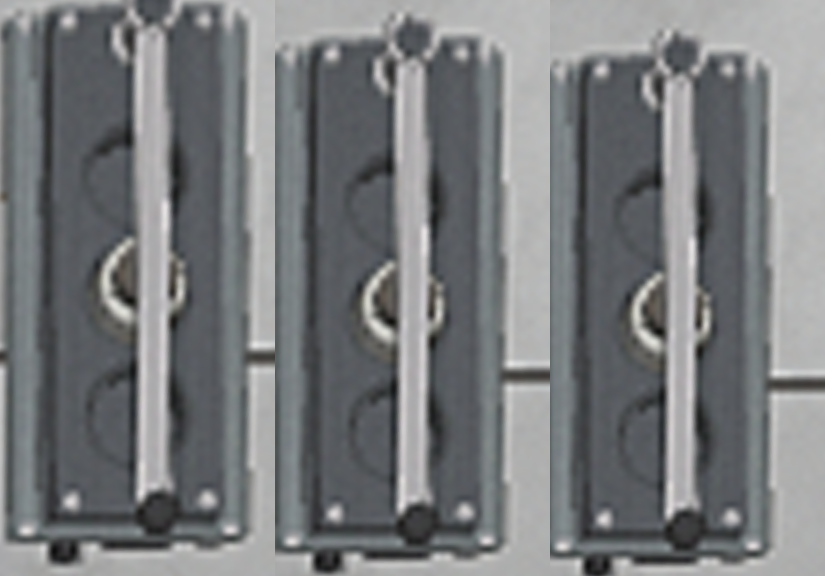

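```bash
python3 -c "
from cell import sign_off,observe
print(observe()['force']);print(sign_off())"
```

```text
[0.18363543 0.49760568 0.48506809]
the job is handed in; nothing more can be done
None
```

I loaded the black-capped vial into the middle well, which is the bare one, and swung the hold-down bar shut against its stop. I signed the job off at about 15 s on the robot's clock.

- **Well:** the depth image put the middle floor at about 27 mm and the other two at about 33 mm. The vial then passed the spacer level freely and met the floor within about 1 mm of the calculated height, at 4.3 N. Its top measured about 104–106 mm, which is fully home.
- **Bar:** it stopped moving at the end of its swing, with 7.8 N at the knob. Afterwards the top view showed it parallel to the block within about 0.003–0.005 rad.
- **Other things on the bench:** the small vial and the weighing bottle measured within 0.7 mm of where they started, which is within measurement noise. The beaker looked unmoved in the picture, but I did not measure it. The gripper was clear of everything at the end.
- **Disagreements:** the two cameras differ by about 3.5 mm in x, so I used averages and corrected by touch. The line fit of the shut bar in the scene camera gave 0.023 rad, against 0.004 rad from the top camera. I trusted the top view and the felt stop, because the arm partly hid the bar in the scene view.

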